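# Adjust the lever brake of a strap reel stand

## Robot

A 6-joint arm with a two-finger parallel gripper is mounted at the origin on the work surface. World frame = base frame: x ahead of the robot, y to its left, z up, the work surface at z = 0. Lengths are in m, angles in rad, forces in N, time in s.
With the tool pointing down it reaches from about 0.4 to 0.925 m from the base axis. Payload 12.5 kg.
Tool frame: the origin (TCP) lies on the centre line of the jaws, within the pads' length; the fingertips stand 22 mm ahead of it and the grasp point (between the pads) lies 3 mm ahead of it; x points along the fingers, y is the direction in which the jaws open and shut, and the axes are right-handed (so a half turn about x gives the same grasp; the last joint's range is limited). The gripper opens to 95 mm and grips with 3 to 60 N. Pads are 20 mm wide; open, the fingers measure 119 mm over their backs; the gripper's body (75 mm by 180 mm) begins 59 mm behind the grasp point.
Start: joints at [-1.382, 0.491, 1.559, -0, 1.092, -0.106], TCP at [0.182, -0.598, 0.237] pointing down, gripper open.
Joint ranges: [-3.1, 3.1], [-0.84, 2.19], [0.05, 2.79], [-1.13, 4.28], [0.06, 2.93], [-2.69, 2.69]. Speed limits (rad/s): [2.22, 2.22, 2.79, 3.14, 3.14, 3.14].

## Interface

Orientations are given as a rotation vector (axis times angle).
In Python, from station import robot, snapshot, boxes_of, place_of gives the robot as it stands.
- The arm moves only by the tool servo_tool, never from a script. Its argument "series" is a list of rows, each an object of numbers: "x", "y", "z": the shift along the tool's x, y, z in mm; "turn": the turn about the tool's x in degrees. A call has 1 to 5 rows; each row is the pose to reach, as a shift and turn from the pose commanded when the call began, along the tool's axes at that moment; what a row does not reach only later rows make up. A row lasts 1/10 s, in which the tool goes at most 50 mm and 8.59 degrees, less where a joint would pass 70% of its speed; a pose out of reach is approached as far as the arm can. A call with a gripper value outside its range is refused whole. "grip" is the opening in per cent of the stroke, from 0 (shut) to 100 (fully open), set as the call begins (left out, the last holds). The fingers move at their own pace and stop on an object; "grip_force" is the grip in N (left out, the last holds). Time passes only in rows, so rows that repeat a pose let the fingers close. It gives the time, the measured TCP pose, the force and the opening at its end, in the units of the state.
- robot.sense(): the state, without advancing time (a new reading comes with each control period).
- snapshot(name): name is "scene" or "top"; returns a dict with "image" (384x512x3 uint8, blue, green, red), "depth" (384x512 float32, m along the optical axis (not along the pixel's ray), 0 where there is no reading), "K" (3x3 intrinsics, pixels), "camera_from_world" (4x4, takes a point from world to camera coordinates). Camera axes: x right, y up, looking along -z (the intrinsics and any distortion apply to the point x, -y, -z); pixel columns grow to the right and rows downward; lengths in m; the calibration is good to about 2 mm. A picture is of the moment at which its call begins.
- robot.job_done(): hands the job in, once; it reports no verdict.
Trained networks look in the newest picture that a camera, given by its name, has taken for a name from the list of things; names that differ only in an ending like _2 or _b are one class to them, and where a whole thing is asked for, a point or a joint stands for the part that bears it (a point fixed in the world has none). Each returns a list of dicts, best first, with "conf" (0 to 1); they miss things now and then, are a little off and sometimes report something else, mostly with a low value. They report only what shows in the picture. A call takes as long as a camera call.
- boxes_of(camera, target): "box" ([centre column, centre row, width, height] as shares, 0 to 1, of the picture: columns of its width, rows of its height, round what is visible of it).
- place_of(camera, target): "xy" ([column, row] as shares, 0 to 1, of the picture: columns of its width, rows of its height: a listed point, or the origin of a listed thing).
The state is a dict: "time_s": time; "joint_positions": joint angles; "qd": joint speeds; "joint_torque": joint torques, N m; "tcp_pos": TCP position; "orientation": TCP orientation; "wrist_force": force on the tool from outside, world axes, zero at the start; "moment": the same for the moment, N m; "width": opening from 0.0 (shut) to 1.0 (fully open).
Only numpy, scipy, OpenCV 4.12 (cv2) and the standard library are available. Lean on these libraries where they do the work, as an engineer would, in place of code of your own. Each camera call takes 0.05 s, during which the arm holds its last target.

## Task

The pad of the strap reel's brake has worn, so its lever bites too low: press the lever gently until the resistance firms up, note how far it has travelled, and let it come back up. Then screw the red adjuster knob down so that the brake bites with its red pointer on the green band, and prove it with a second press up to the bite. Do not force the lever, leave it up at the end, and keep off the reel and the things lying around the stand.

Things in the scene. Friction and masses are not known exactly. Their poses are not given: they have to be found in the camera images.
- reel_stand: blue steel reel stand bolted to the bench; on a level axle 125 mm up it carries a bare steel brake drum (80 mm across, 36 mm wide) and, left of it, the strap reel. Origin on the bench under the drum's middle, z up, x level from the lever's handle to its pivot (away from the robot), y left towards the reel. Base plate 8 mm thick, x -115 to 135, y -55 to 145 mm. The lever lies over y = 0.
- reel: the braked reel: drum, two dark flanges 180 mm across (stand y +42 to +114 mm, top at z 215 mm), grey strap wound between; turns freely. Origin on the axle at the drum's middle, 125 mm up; its y axis is the axle. The robot must not touch it; only the brake pad, under the lever, presses on its drum.
- green_band (a point): middle of the green band (0.185 to 0.225 rad of lever travel) on the thin white upright quadrant plate beside the lever; black ticks at 0, 0.1, 0.2, 0.3, 0.4 rad. A red line on the lever's side shows the travel. The plate stands at x -85 to -35, y +15 to +25 mm of the stand, up to z 234 mm.
- lever_pivot (a point): the fixed hinge axis of the brake lever (along the stand's y): at x +35, y 0, z 170 mm of the stand
- brake_lever (a joint): lever angle, rad: 0 fully up at its stop (a spring returns it there when let go), grows as the handle is pressed down, at most 0.5. Free travel takes 1.5 to 4 N down at the handle. Where the pad meets the drum it firms up sharply: 5 to 6 N there, and only 0.01 rad more by 20 N. At the start it bites somewhere from 0.26 to 0.40 rad; it should bite in the green band, about 0.205.
- lever_grip (a point): pressing point on top of the lever's round black grip (26 mm thick, 85 mm long, along the stand's x), 35 mm from its free end. With the lever up: 233 mm above the bench, x -140, y 0 mm of the stand, so 175 mm from the pivot towards the robot and 63 mm above it. Goes down on an arc about the pivot (36 mm for 0.2 rad, 72 mm for 0.4). Clear above.
- knob_center (a point): centre, half-way up, of the red round fluted adjuster knob on top of the lever, 47 mm across, 22 mm high. With the lever up its axis is vertical over the drum (x 0, y 0 mm of the stand), this point 250 mm above the bench. The lever's bar below it has its top 226 mm, a 29 mm collar its top 239 mm above the bench. Nothing else within 100 mm is higher than 235 mm.
- adjuster_knob (a joint): turn of the adjuster knob, rad, 0 at the start, growing clockwise seen from above, limits -3 and 8. It neither rises nor sinks; it screws the pad down 15 mm per clockwise turn, so each radian clockwise shortens the lever's travel to the bite by about 0.051 rad (0.32 rad a turn). Turns against 0.3 N m of friction (grip with 20 N or more) and stays where left.
- wrench: bystander: open-ended steel wrench, 190 mm long, lying on the bench beside the stand; origin under its middle
- oil_bottle: bystander: white squeeze bottle with a red cap, 52 mm across, 130 mm tall, standing behind the wrench; origin at the centre of its foot
- tape_roll: bystander: brown roll of tape, 116 mm across, 50 mm high, lying flat; origin at the centre of its underside
- screwdriver: bystander: screwdriver with an orange handle, 200 mm long, lying; origin under its middle

How it is judged:
By the outcome, as a careful person would: the job done as asked, in the order asked, and still so for the second after the job is handed in, with the robot touching nothing.
It also fails if it takes over 72 s, if anything falls off the work surface, if the arm or the gripper's body presses on something with over 40 N, if the wrist force passes 120 N, or if a joint passes its speed limit or range.

## Working session

There is one attempt and no reset: what is moved stays moved. The work goes in short steps, Python scripts to look and compute and a tool call to move; the robot and the scene stay as the last step left them, time stands still between calls to the robot, and variables do not carry over. Pictures are saved under pics/ and viewed, and the job is handed in when it is done.

Besides the shell and the picture viewer there is one more tool, called after "Emit:" as name(argument=value, ...), one argument or row to a line, values as JSON. servo_tool: Moves the arm, as the interface text tells. Its arguments: {"type":"object","properties":{"series":{"type":"array","items":{"type":"object","properties":{"x":{"type":"number"},"y":{"type":"number"},"z":{"type":"number"},"turn":{"type":"number"}}}},"grip":{"type":"number"},"grip_force":{"type":"number"}},"required":["series"]}

```bash
ls; mkdir -p pics
cat > h.py <<'E'
import numpy as np, cv2
from station import robot, snapshot, boxes_of, place_of
def ray(s,u,v):
    K=s['K'];T=np.linalg.inv(s['camera_from_world'])
    d=np.array([(u-K[0,2])/K[0,0],-(v-K[1,2])/K[1,1],-1.])
    return T[:3,3],T[:3,:3]@d
def at_z(s,u,v,z):
    o,d=ray(s,u,v); return o+d*(z-o[2])/d[2]
def at_d(s,u,v):
    o,d=ray(s,u,v); return o+d*s['depth'][int(round(v)),int(round(u))]
def proj(s,p):
    c=s['camera_from_world']@np.r_[p,1]; K=s['K']
    return K[0,0]*c[0]/-c[2]+K[0,2], K[1,1]*-c[1]/-c[2]+K[1,2]
E
cat > a.py <<'E'
from h import *
for n in ['scene','top']:
    s=snapshot(n); cv2.imwrite(f'pics/{n}0.png',s['image']); np.save(f'{n}0.npy',s,allow_pickle=True)
    print(n,np.linalg.inv(s['camera_from_world'])[:3,3],s['K'][0,0])
    for t in ['reel_stand','green_band','lever_pivot','lever_grip','knob_center','wrench','oil_bottle','tape_roll','screwdriver','reel']:
        r=place_of(n,t)
        for q in r[:2]:
            u,v=q['xy'][0]*512,q['xy'][1]*384
            z={'reel_stand':0,'green_band':.21,'lever_pivot':.17,'lever_grip':.233,'knob_center':.25,'reel':.125}.get(t,0)
            print(t,round(q['conf'],2),round(u),round(v),at_z(s,u,v,z).round(4))
print(robot.sense())
E
python3 a.py
```

```text
pics
scene [ 1.08220069 -0.52483411  0.77178315] 423.2723730869958
reel_stand 0.74 280 256 [0.669  0.0934 0.    ]
reel_stand 0.43 294 209 [0.5869 0.2631 0.    ]
lever_pivot 0.71 289 209 [0.6897 0.0825 0.17  ]
lever_grip 0.95 241 152 [0.5192 0.1129 0.233 ]
knob_center 0.75 285 172 [0.6598 0.0959 0.25  ]
knob_center 0.48 269 175 [0.6421 0.0631 0.25  ]
wrench 0.88 225 263 [ 0.582  -0.0167 -0.    ]
oil_bottle 0.68 292 311 [ 0.7887 -0.022   0.    ]
tape_roll 0.74 284 215 [0.5809 0.2235 0.    ]
screwdriver 0.82 354 238 [0.7755 0.273  0.    ]
reel 0.83 284 214 [0.6611 0.1048 0.125 ]
top [0.34102802 0.08744982 1.39082527] 482.2409830361677
reel_stand 0.58 242 208 [0.6516 0.0955 0.    ]
green_band 0.82 232 216 [0.5847 0.1214 0.21  ]
lever_pivot 0.81 241 180 [0.6869 0.0922 0.17  ]
lever_grip 0.96 239 241 [0.5171 0.1097 0.233 ]
knob_center 0.85 241 182 [0.6595 0.0928 0.25  ]
wrench 0.69 285 226 [ 0.5845 -0.0242  0.    ]
oil_bottle 0.95 276 159 [ 0.7926 -0.0191  0.    ]
tape_roll 0.86 162 255 [0.5324 0.3385 0.    ]
screwdriver 0.73 183 170 [0.7816 0.2657 0.    ]
reel 0.79 243 193 [0.6628 0.0897 0.125 ]
{'time_s': 1.1, 'joint_positions': array([-1.38159433e+00,  4.90879824e-01,  1.55890962e+00, -3.58561027e-05,
        1.09172687e+00, -1.05588241e-01]), 'qd': array([ 0.0012359 , -0.00090072, -0.00050832,  0.00093793,  0.00016182,
       -0.00099179]), 'joint_torque': array([ 1.39385593e-04, -6.12475133e+01, -2.58429015e+01,  6.93907030e-02,
        4.46279591e-02, -2.17461275e-05]), 'tcp_pos': array([ 0.18160856, -0.59803552,  0.23667017]), 'orientation': array([ 2.06290423,  0.30622419, -2.06296388]), 'wrist_force': array([-0.53990954, -0.01765126, -0.48003149]), 'moment': array([ 0.04786004,  0.0066507 , -0.04404467]), 'width': 0.9973014373299183}
```

Run:
```python
from h import *
for n in ['scene','top']:
    i=cv2.imread(f'pics/{n}0.png')
    cv2.imwrite(f'pics/{n}0b.png',cv2.resize(i[100:340,140:400] if n=='scene' else i[130:290,140:320],None,fx=3 if n=='top' else 2.5,fy=3 if n=='top' else 2.5,interpolation=2))
s=np.load('top0.npy',allow_pickle=True).item()
# red knob blob & black grip
im=s['image'].astype(int)
m=((im[...,2]>110)&(im[...,1]<80)&(im[...,0]<80)).astype(np.uint8)
n,l,st,c=cv2.connectedComponentsWithStats(m)
for k in range(1,n):
    if st[k,4]>15: print('red',st[k],c[k],at_z(s,*c[k],.261), at_d(s,*c[k]))
for v in range(160,275,4):
    P=[at_d(s,u,v) for u in range(225,255,1)]
    h=[p for p in P if p[2]>.205]
    if h: h=np.array(h);print(v,h.mean(0).round(3),np.ptp(h[:,1]).round(3),h[:,2].max().round(3))
from scipy.spatial.transform import Rotation as R
print(R.from_rotvec(robot.sense()['orientation']).as_matrix().round(3))
```

```text
red [205  65  40  49 492] [228.08739837  94.28861789] [0.89064657 0.10684983 0.261     ] [1.00470578 0.11087581 0.02653378]
red [205  67  12   7  22] [208.59090909  68.13636364] [0.96801946 0.15161975 0.261     ] [1.07525981 0.16259535 0.06775516]
red [276 144   9   8  56] [279.875      147.69642857] [ 0.73660836 -0.01030206  0.261     ] [ 0.78225717 -0.02158233  0.1306215 ]
red [176 171  10  33  54] [182.75925926 189.27777778] [0.65097925 0.2344923  0.261     ] [0.71586287 0.26527343 0.02448812]
red [229 172  22  20 269] [239.59851301 181.1598513 ] [0.65952597 0.09568175 0.261     ] [0.65794171 0.0956408  0.26661993]
red [234 202   3   8  19] [234.89473684 205.47368421] [0.6000609  0.11170065 0.261     ] [0.60844163 0.11248526 0.2244457 ]
red [ 23 242   9   6  38] [ 27.21052632 244.55263158] [0.5477218  0.60717563 0.261     ] [0.57340752 0.67176168 0.12059721]
160 [0.725 0.091 0.226] 0.015 0.228
164 [0.714 0.091 0.226] 0.015 0.23
168 [0.704 0.092 0.226] 0.015 0.23
172 [0.644 0.092 0.39 ] 0.015 1.391
176 [0.672 0.095 0.262] 0.037 0.266
180 [0.662 0.096 0.262] 0.051 0.268
184 [0.652 0.096 0.261] 0.041 0.266
188 [0.643 0.097 0.26 ] 0.041 0.266
192 [0.638 0.098 0.239] 0.022 0.252
196 [0.631 0.098 0.227] 0.015 0.23
200 [0.621 0.102 0.225] 0.027 0.23
204 [0.612 0.106 0.224] 0.027 0.23
208 [0.583 0.106 0.309] 0.035 1.391
212 [0.569 0.106 0.33 ] 0.036 1.391
216 [0.581 0.107 0.224] 0.027 0.23
220 [0.569 0.105 0.233] 0.024 0.239
224 [0.56  0.105 0.231] 0.022 0.238
228 [0.55  0.107 0.23 ] 0.024 0.234
232 [0.54  0.107 0.23 ] 0.024 0.236
236 [0.53  0.108 0.231] 0.024 0.238
240 [0.506 0.107 0.327] 0.034 1.391
244 [0.511 0.11  0.23 ] 0.024 0.234
248 [0.501 0.11  0.231] 0.024 0.237
252 [0.491 0.111 0.231] 0.024 0.235
260 [0.341 0.087 1.391] 0.0 1.391
268 [0.341 0.087 1.391] 0.0 1.391
[[-0.     0.291 -0.957]
 [-0.    -0.957 -0.291]
 [-1.     0.     0.   ]]
```

View pics/scene0.png

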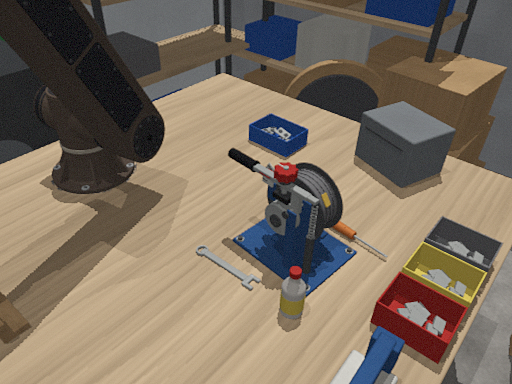

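View pics/top0.png

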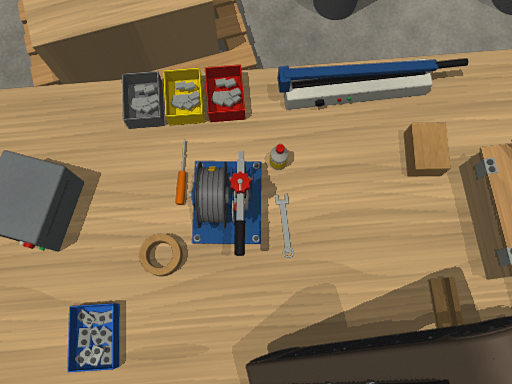

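Lever axis is yawed about -0.085 rad in the picture: grip at top px (239,241), knob at (240,181), reel to its left. Now a helper for tool-frame shifts.

```bash
cat >> h.py <<'E'
from scipy.spatial.transform import Rotation as R
def shift(p):
    s=robot.sense();M=R.from_rotvec(s['orientation']).as_matrix()
    return (M.T@(np.array(p)-s['tcp_pos'])*1000).round(1)
def yawneed(yaw):  # tool y -> stand -y
    M=R.from_rotvec(robot.sense()['orientation']).as_matrix()
    a=np.arctan2(M[1,1],M[0,1]); t=yaw-np.pi/2
    return np.degrees(-((t-a+np.pi)%(2*np.pi)-np.pi))
E
python3 -c "
from h import *
print(shift([.42,-.25,.30]),shift([.519,.1085,.30]),yawneed(-.085))"
```

```text
[ -63.4 -263.8 -329.2] [ -63.4 -578.  -528.1] 21.761324616252637
```

Emit:
servo_tool(
  series=[
    {"x":-25,"y":-24,"z":-30,"turn":3},
    {"x":-45,"y":-50,"z":-62,"turn":6},
    {"x":-63,"y":-80,"z":-100,"turn":9},
    {"x":-63,"y":-110,"z":-137,"turn":12},
    {"x":-63,"y":-140,"z":-174,"turn":15},
  ],
  grip=0,
  grip_force=20,
)

```text
time_s: 1.6
tcp_pos: [0.3082, -0.4119, 0.3004]
orientation: [2.206, 0.032, -2.205]
wrist_force: [-0.1, -0.3, 0.2]
width: 0.638
```

```bash
python3 -c "
from h import *
print(shift([.42,-.25,.30]),shift([.519,.1085,.30]),yawneed(-.085),robot.sense()['joint_positions'])"
```

```text
[   0.2 -158.5 -116.7] [-2.000e-01 -5.138e+02 -2.265e+02] 6.612006860987133 [-1.05694225e+00  2.67883640e-01  1.73810551e+00  5.01226966e-05
  1.13408006e+00  4.83431123e-01]
```

Emit:
servo_tool(
  series=[
    {"x":0,"y":-40,"z":-29,"turn":2},
    {"x":0,"y":-79,"z":-58,"turn":4},
    {"x":0,"y":-119,"z":-87,"turn":6.6},
    {"x":0,"y":-158,"z":-117,"turn":6.6},
    {"x":0,"y":-205,"z":-132,"turn":6.6},
  ],
)

```text
time_s: 2.1
tcp_pos: [0.4342, -0.2029, 0.2997]
orientation: [-2.181, 0.09, 2.179]
wrist_force: [1.8, -0.5, 0.0]
width: 0.217
```

```bash
python3 -c "
from h import *
print(shift([.519,.1085,.30]),yawneed(-.085),robot.sense()['joint_positions'])"
```

```text
[  -0.4 -317.3  -59. ] 0.15437890858610337 [-5.75133891e-01  2.14475079e-01  1.81464208e+00  6.20960300e-05
  1.11143329e+00  1.07794030e+00]
```

Emit:
servo_tool(
  series=[
    {"y":-48,"z":-8},
    {"y":-96,"z":-16},
    {"y":-144,"z":-25},
    {"y":-192,"z":-34},
    {"y":-240,"z":-44},
  ],
)

```text
invalid input at $.series[0]: expected keys x, y, z, turn
```

```bash
python3 -c "
from h import *
print(shift([.519,.1085,.265]),yawneed(-.085),robot.sense()['joint_positions'])"
```

```text
[  34.6 -317.3  -58.9] 0.15437890858610337 [-5.75133891e-01  2.14475079e-01  1.81464208e+00  6.20960300e-05
  1.11143329e+00  1.07794030e+00]
```

Emit:
servo_tool(
  series=[
    {"x":0,"y":-48,"z":-8,"turn":0},
    {"x":0,"y":-96,"z":-16,"turn":0},
    {"x":0,"y":-144,"z":-25,"turn":0},
    {"x":0,"y":-192,"z":-34,"turn":0},
    {"x":0,"y":-240,"z":-44,"turn":0},
  ],
)

```text
time_s: 2.6
tcp_pos: [0.4963, 0.0334, 0.2999]
orientation: [-2.18, 0.09, 2.179]
wrist_force: [0.7, -0.6, 0.1]
width: 0.005
```

```bash
python3 -c "
from h import *
print(shift([.519,.1085,.265]),yawneed(-.085),robot.sense()['joint_positions'])"
```

```text
[ 34.9 -76.8 -16.5] 0.16138120613971843 [-6.57009367e-02  2.42430375e-01  1.77546257e+00 -1.36764562e-04
  1.12302496e+00  1.58733789e+00]
```

Emit:
servo_tool(
  series=[
    {"x":0,"y":-40,"z":-9,"turn":0},
    {"x":18,"y":-77,"z":-17,"turn":0},
    {"x":38,"y":-77,"z":-17,"turn":0},
    {"x":38,"y":-77,"z":-17,"turn":0},
    {"x":38,"y":-77,"z":-17,"turn":0},
  ],
)

```text
time_s: 3.1
tcp_pos: [0.5194, 0.1064, 0.2619]
orientation: [-2.179, 0.09, 2.18]
wrist_force: [0.7, 0.6, 0.6]
width: 0.005
```

```bash
cat > look.py <<'E'
import sys
from h import *
t=sys.argv[1]
s=snapshot('scene');np.save('sc.npy',s,allow_pickle=True)
cv2.imwrite(f'pics/{t}s.png',cv2.resize(s['image'][120:280,190:370],None,fx=4,fy=4*.9,interpolation=2)[:600])
r=robot.sense();print(r['tcp_pos'].round(4),r['wrist_force'].round(2),r['moment'].round(2))
E
python3 look.py a; python3 -c "
from h import *
print(shift([.519,.1085,.255]))"
```

```text
[0.5197 0.1061 0.2625] [ 0.1  -0.11  0.09] [ 0.01  0.01 -0.02]
[ 7.5 -2.3  0.9]
```

View pics/as.png

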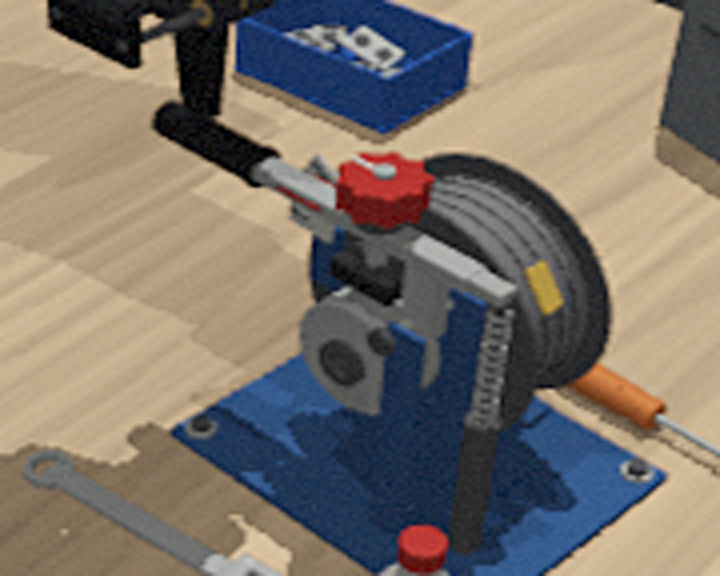

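Fingers are right above the black grip (crop px ~(205,110)). Down gently.

Emit:
servo_tool(
  series=[
    {"x":3,"y":-2,"z":1,"turn":0},
    {"x":6,"y":-2,"z":1,"turn":0},
    {"x":8,"y":-2,"z":1,"turn":0},
    {"x":10,"y":-2,"z":1.5,"turn":0},
    {"x":10,"y":-2,"z":1.5,"turn":0},
  ],
)

```text
time_s: 3.65
tcp_pos: [0.518, 0.1086, 0.2515]
orientation: [-2.179, 0.09, 2.18]
wrist_force: [-1.1, -2.3, 0.9]
width: 0.002
```

```bash
cat > arc.py <<'E'
from h import *
# arc tip positions in stand frame, for given theta; contact at tip level
for th in np.arange(0,.42,.02):
    c,s=np.cos(th),np.sin(th)
    print(round(th,2),'dx',round(-175*c-63*s+175,1),'dz',round(63*c-175*s-63,1))
E
python3 arc.py; python3 -c "
from h import *
for i in range(1):
  r=robot.sense();print(r['tcp_pos'].round(4),r['wrist_force'].round(2))"
```

```text
0.0 dx 0.0 dz 0.0
0.02 dx -1.2 dz -3.5
0.04 dx -2.4 dz -7.0
0.06 dx -3.5 dz -10.6
0.08 dx -4.5 dz -14.2
0.1 dx -5.4 dz -17.8
0.12 dx -6.3 dz -21.4
0.14 dx -7.1 dz -25.0
0.16 dx -7.8 dz -28.7
0.18 dx -8.5 dz -32.3
0.2 dx -9.0 dz -36.0
0.22 dx -9.5 dz -39.7
0.24 dx -10.0 dz -43.4
0.26 dx -10.3 dz -47.1
0.28 dx -10.6 dz -50.8
0.3 dx -10.8 dz -54.5
0.32 dx -10.9 dz -58.2
0.34 dx -11.0 dz -62.0
0.36 dx -11.0 dz -65.7
0.38 dx -10.9 dz -69.4
0.4 dx -10.7 dz -73.1
[0.518  0.1086 0.2515] [-1.12 -2.28  0.85]
```

Emit:
servo_tool(
  series=[
    {"x":3,"y":0,"z":1,"turn":0},
    {"x":6,"y":0,"z":2,"turn":0},
    {"x":9,"y":0,"z":3,"turn":0},
    {"x":12,"y":0,"z":3.5,"turn":0},
    {"x":12,"y":0,"z":3.5,"turn":0},
  ],
)

```text
time_s: 4.15
tcp_pos: [0.5143, 0.1091, 0.2391]
orientation: [-2.179, 0.09, 2.18]
wrist_force: [-1.4, -0.4, 1.7]
width: 0.004
```

Emit:
servo_tool(
  series=[
    {"x":0,"y":0,"z":0,"turn":0},
  ],
)

```text
time_s: 4.25
tcp_pos: [0.5145, 0.109, 0.2395]
orientation: [-2.179, 0.09, 2.18]
wrist_force: [-2.5, -1.2, 2.8]
width: 0.005
```

Emit:
servo_tool(
  series=[
    {"x":5,"y":0,"z":1.2,"turn":0},
    {"x":10,"y":0,"z":2.2,"turn":0},
    {"x":15,"y":0,"z":3,"turn":0},
    {"x":20,"y":0,"z":3.8,"turn":0},
    {"x":25,"y":0,"z":4.5,"turn":0},
  ],
)

```text
time_s: 4.75
tcp_pos: [0.5098, 0.1095, 0.214]
orientation: [-2.179, 0.09, 2.18]
wrist_force: [-2.8, 0.3, 2.2]
width: 0.003
```

Emit:
servo_tool(
  series=[
    {"x":0,"y":0,"z":0,"turn":0},
    {"x":2,"y":0,"z":0.3,"turn":0},
    {"x":2,"y":0,"z":0.3,"turn":0},
  ],
)

```text
time_s: 5.05
tcp_pos: [0.5097, 0.1095, 0.2125]
orientation: [-2.179, 0.09, 2.18]
wrist_force: [-4.1, 0.8, 2.6]
width: 0.004
```

```bash
python3 look.py b
```

```text
[0.5098 0.1095 0.2126] [-3.65  0.46  3.2 ] [0.21 0.64 0.01]
```

View pics/bs.png

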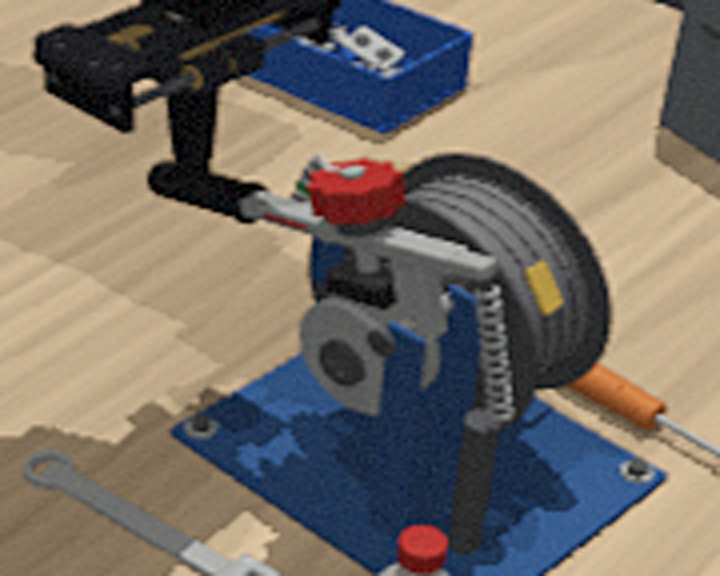

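Emit:
servo_tool(
  series=[
    {"x":0.5,"y":0,"z":1,"turn":0},
    {"x":1,"y":0,"z":1,"turn":0},
    {"x":1.5,"y":0,"z":1.2,"turn":0},
    {"x":2,"y":0,"z":1.2,"turn":0},
    {"x":2,"y":0,"z":1.2,"turn":0},
  ],
)

```text
time_s: 5.6
tcp_pos: [0.5088, 0.1095, 0.2106]
orientation: [-2.18, 0.09, 2.179]
wrist_force: [1.3, 0.1, 1.7]
width: 0.002
```

Emit:
servo_tool(
  series=[
    {"x":0.5,"y":0,"z":0.2,"turn":0},
    {"x":1,"y":0,"z":0.3,"turn":0},
    {"x":1.5,"y":0,"z":0.4,"turn":0},
    {"x":2,"y":0,"z":0.5,"turn":0},
    {"x":2,"y":0,"z":0.5,"turn":0},
  ],
)

```text
time_s: 6.1
tcp_pos: [0.5081, 0.1096, 0.2085]
orientation: [-2.179, 0.09, 2.18]
wrist_force: [0.3, -0.4, 2.6]
width: 0.003
```

Emit:
servo_tool(
  series=[
    {"x":0.8,"y":0,"z":0.1,"turn":0},
    {"x":1.5,"y":0,"z":0.2,"turn":0},
    {"x":2.2,"y":0,"z":0.2,"turn":0},
    {"x":3,"y":0,"z":0.3,"turn":0},
    {"x":3,"y":0,"z":0.3,"turn":0},
  ],
)

```text
time_s: 6.6
tcp_pos: [0.5078, 0.1096, 0.2055]
orientation: [-2.179, 0.09, 2.18]
wrist_force: [0.8, -0.3, 2.1]
width: 0.009
```

Emit:
servo_tool(
  series=[
    {"x":0.6,"y":0,"z":0.1,"turn":0},
    {"x":1.2,"y":0,"z":0.2,"turn":0},
    {"x":1.8,"y":0,"z":0.2,"turn":0},
    {"x":2,"y":0,"z":0.2,"turn":0},
    {"x":2,"y":0,"z":0.2,"turn":0},
  ],
)

```text
time_s: 7.1
tcp_pos: [0.5076, 0.1096, 0.2036]
orientation: [-2.179, 0.09, 2.179]
wrist_force: [1.3, 0.1, 1.8]
width: 0.004
```

Emit:
servo_tool(
  series=[
    {"x":0.7,"y":0,"z":0,"turn":0},
    {"x":1.4,"y":0,"z":0.1,"turn":0},
    {"x":2,"y":0,"z":0.1,"turn":0},
    {"x":2,"y":0,"z":0.1,"turn":0},
  ],
)

```text
time_s: 7.5
tcp_pos: [0.5075, 0.1096, 0.2015]
orientation: [-2.179, 0.09, 2.18]
wrist_force: [-0.3, 0.2, 2.5]
width: 0.003
```

Emit:
servo_tool(
  series=[
    {"x":0.7,"y":0,"z":0,"turn":0},
    {"x":1.4,"y":0,"z":0,"turn":0},
    {"x":2,"y":0,"z":0,"turn":0},
    {"x":2,"y":0,"z":0,"turn":0},
  ],
)

```text
time_s: 7.9
tcp_pos: [0.5075, 0.1096, 0.1995]
orientation: [-2.179, 0.09, 2.18]
wrist_force: [-0.6, -0.0, 2.3]
width: 0.004
```

Emit:
servo_tool(
  series=[
    {"x":0.7,"y":0,"z":0,"turn":0},
    {"x":1.4,"y":0,"z":0,"turn":0},
    {"x":2,"y":0,"z":0,"turn":0},
    {"x":2,"y":0,"z":0,"turn":0},
  ],
)

```text
time_s: 8.3
tcp_pos: [0.5074, 0.1096, 0.1975]
orientation: [-2.179, 0.09, 2.18]
wrist_force: [-0.3, 0.0, 2.1]
width: 0.006
```

Emit:
servo_tool(
  series=[
    {"x":0.7,"y":0,"z":0,"turn":0},
    {"x":1.4,"y":0,"z":0,"turn":0},
    {"x":2,"y":0,"z":0,"turn":0},
    {"x":2,"y":0,"z":0,"turn":0},
  ],
)

```text
time_s: 8.7
tcp_pos: [0.5074, 0.1096, 0.1955]
orientation: [-2.179, 0.09, 2.18]
wrist_force: [-0.2, 0.2, 1.5]
width: 0.004
```

Emit:
servo_tool(
  series=[
    {"x":0.7,"y":0,"z":0,"turn":0},
    {"x":1.4,"y":0,"z":0,"turn":0},
    {"x":2,"y":0,"z":0,"turn":0},
    {"x":2,"y":0,"z":0,"turn":0},
  ],
)

```text
time_s: 9.1
tcp_pos: [0.5075, 0.1096, 0.1938]
orientation: [-2.18, 0.09, 2.179]
wrist_force: [-1.2, -0.6, 7.0]
width: 0.002
```

Emit:
servo_tool(
  series=[
    {"x":0.7,"y":0,"z":0,"turn":0},
    {"x":1.4,"y":0,"z":0,"turn":0},
    {"x":1.4,"y":0,"z":0,"turn":0},
  ],
)

```text
time_s: 9.4
tcp_pos: [0.5076, 0.1096, 0.1927]
orientation: [-2.18, 0.09, 2.179]
wrist_force: [-3.7, 0.3, 8.9]
width: 0.004
```

It has bitten (7 to 9 N). I'll look and measure the lever angle.

```bash
python3 look.py c
cat > ang.py <<'E'
import sys
from h import *
import scipy.optimize as so
s=snapshot('top');im=s['image']
cv2.imwrite(f'pics/{sys.argv[1]}t.png',cv2.resize(im[140:270,170:300],None,fx=4.5,fy=4.5,interpolation=2))
yaw=-.085;e=np.array([np.cos(yaw),np.sin(yaw)]);f=np.array([-e[1],e[0]]);k=np.array([.659,.0955])
xs=[];zs=[]
for v in range(150,262):
  for u in range(222,258):
    if s['depth'][v,u]<=0: continue
    p=at_d(s,u,v);q=p[:2]-k;x,y=q@e*1000,q@f*1000
    if abs(y)<5 and p[2]>.12 and (35<x<75): xs.append(x);zs.append(p[2]*1000)
xs=np.array(xs);zs=np.array(zs);a=np.polyfit(xs,zs,1);r=zs-np.polyval(a,xs);g=abs(r)<4;a=np.polyfit(xs[g],zs[g],1);print('bar slope angle',np.arctan(a[0]),g.sum(),'z at 35:',np.polyval(a,35))
r=robot.sense();z=(r['tcp_pos'][2]-.022)*1000-170
xc=(r['tcp_pos'][:2]-k)@e*1000-35
for off in (0,10):
  X=xc+off
  print(off,'X',X,'theta',so.brentq(lambda t:63/np.cos(t)+X*np.tan(t)-z,-.1,.55))
E
python3 ang.py c
```

```text
[0.5075 0.1096 0.1927] [-3.04 -0.08  9.46] [-0.04  0.53  0.04]
bar slope angle 0.24288256229185418 54 z at 35: 231.12125808520676
0 X -187.1124305839629 theta 0.3394468515074553
10 X -177.1124305839629 theta 0.3594868243867555
```

View pics/cs.png

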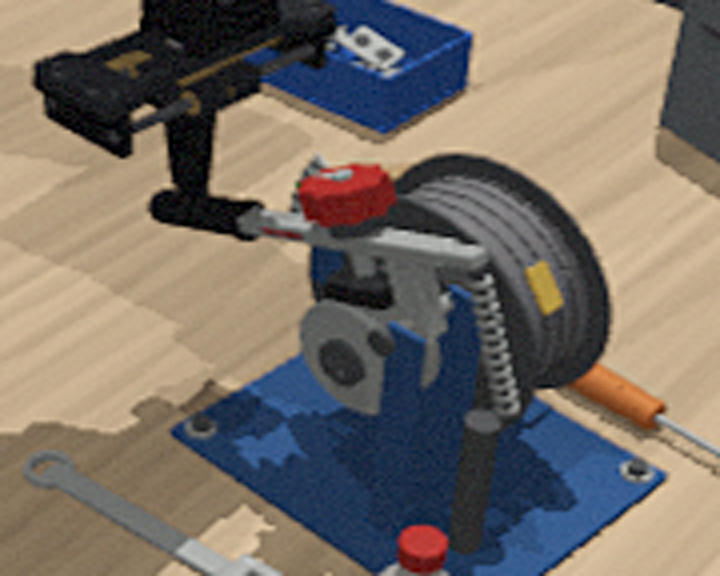

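View pics/ct.png

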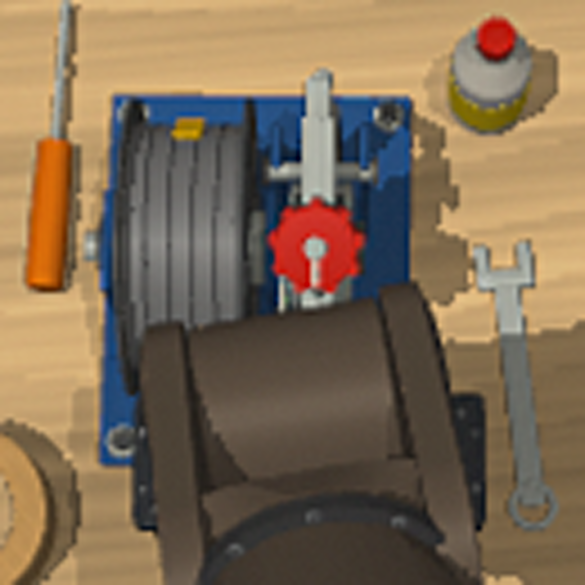

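```bash
cat > kn.py <<'E'
from h import *
import scipy.optimize as so
yaw=-.085;e=np.array([np.cos(yaw),np.sin(yaw),0]);f=np.array([-e[1],e[0],0]);Z=np.array([0,0,1.])
def blob(s,cam):
    hsv=cv2.cvtColor(s['image'],cv2.COLOR_BGR2HSV)
    m=(((hsv[...,0]<8)|(hsv[...,0]>172))&(hsv[...,1]>150)&(hsv[...,2]>50)).astype(np.uint8)
    m=cv2.morphologyEx(m,cv2.MORPH_CLOSE,np.ones((5,5)))
    n,l,st,c=cv2.connectedComponentsWithStats(m)
    t=(240,184) if cam=='top' else (283,172)
    k=min([k for k in range(1,n) if st[k,4]>80],key=lambda k:np.hypot(*(c[k]-t)))
    x,y,w,h,a=st[k]; return np.array([x+w/2-.5,y+h/2-.5]),st[k]
def model(s,th,k):
    piv=k+35e-3*e+Z*.17; c,sn=np.cos(th),np.sin(th)
    pts=[]
    for h in (69e-3,91e-3):
        for a in np.linspace(0,6.283,60):
            lx=-35e-3+.0235*np.cos(a);ly=.0235*np.sin(a)
            X=lx*c-h*sn; Zz=h*c+lx*sn
            pts.append(proj(s,piv+X*e+ly*f+Zz*Z))
    p=np.array(pts);return (p.min(0)+p.max(0))/2
if __name__=='__main__':
  for cam in('top','scene'):
    s0=np.load(cam+'0.npy',allow_pickle=True).item(); s=snapshot(cam)
    b0,st0=blob(s0,cam);b,st=blob(s,cam)
    k=so.least_squares(lambda q:model(s0,0,np.r_[q,0])-b0,[.659,.0955],x_scale=.01).x;k=np.r_[k,0]
    th=so.least_squares(lambda t:model(s,t[0],k)-b,[.2]).x[0]
    print(cam,st0,st,k,'theta',th,'res',model(s,th,k)-b)
E
python3 kn.py
```

```text
top [229 172  22  21 345] [230 184  21  21 321] [0.6603633 0.0959641 0.       ] theta 0.3570024453464044 res [-0.35899716  0.00684301]
scene [260 163  38  20 412] [265 166  24  17 317] [0.65050257 0.08571641 0.        ] theta 0.07048804255352625 res [-0.03212128 -1.56193835]
```

Knob displacement gives 0.357 rad, finger geometry 0.359: bite at about 0.353. The needed turn is about 2.9 rad (166°). Letting the lever up along its arc.

Emit:
servo_tool(
  series=[
    {"x":-8,"y":0,"z":0,"turn":0},
    {"x":-18,"y":0,"z":-0.5,"turn":0},
    {"x":-30,"y":0,"z":-2,"turn":0},
    {"x":-42,"y":0,"z":-5,"turn":0},
    {"x":-54,"y":0,"z":-8,"turn":0},
  ],
)

```text
time_s: 10.1
tcp_pos: [0.5155, 0.1089, 0.2472]
orientation: [-2.18, 0.09, 2.18]
wrist_force: [0.7, -0.8, 1.5]
width: 0.005
```

Emit:
servo_tool(
  series=[
    {"x":-10,"y":0,"z":-3,"turn":0},
    {"x":-25,"y":0,"z":-3,"turn":0},
    {"x":-45,"y":0,"z":-3,"turn":0},
    {"x":-65,"y":0,"z":-3,"turn":0},
    {"x":-65,"y":0,"z":-3,"turn":-8},
  ],
  grip=75,
)

```text
time_s: 10.6
tcp_pos: [0.5192, 0.1088, 0.3139]
orientation: [2.196, 0.064, -2.188]
wrist_force: [-0.6, 0.4, -0.8]
width: 0.368
```

```bash
python3 kn.py; python3 -c "
from h import *
print(robot.sense()['joint_positions'],yawneed(-.085),shift([.6595,.0957,.305]))"
```

```text
top [229 172  22  21 345] [229 172  22  16 261] [0.6603633 0.0959641 0.       ] theta -0.07102534344992702 res [-1.12235246e-02  3.71097976e-05]
scene [260 163  38  20 412] [274 163  24  20 390] [0.65050257 0.08571641 0.        ] theta -0.22034058545701124 res [-0.46197237  1.3734316 ]
[ 8.19975007e-02  2.81752165e-01  1.68621400e+00 -1.12049920e-04
  1.17294312e+00  1.59307768e+00] 8.294107909120207 [   6.9   21.4 -140. ]
```

Emit:
servo_tool(
  series=[
    {"x":2,"y":4,"z":-28,"turn":-8.5},
    {"x":4,"y":8,"z":-56,"turn":-17},
    {"x":6,"y":13,"z":-84,"turn":-25.5},
    {"x":7,"y":17,"z":-112,"turn":-34},
    {"x":7,"y":21,"z":-140,"turn":-42.5},
  ],
)

```text
time_s: 11.2
tcp_pos: [0.6603, 0.0956, 0.3034]
orientation: [1.748, 0.741, -1.751]
wrist_force: [-0.2, 0.3, -0.8]
width: 0.746
```

Emit:
servo_tool(
  series=[
    {"x":0,"y":0,"z":0,"turn":-8.5},
    {"x":0,"y":0,"z":0,"turn":-17},
    {"x":0,"y":0,"z":0,"turn":-25.5},
    {"x":0,"y":0,"z":0,"turn":-34},
    {"x":0,"y":0,"z":0,"turn":-42.5},
  ],
)

```text
time_s: 11.7
tcp_pos: [0.6593, 0.0957, 0.3035]
orientation: [1.229, 1.197, -1.231]
wrist_force: [0.9, 0.5, 0.3]
width: 0.75
```

Emit:
servo_tool(
  series=[
    {"x":0,"y":0,"z":0,"turn":-8.5},
    {"x":0,"y":0,"z":0,"turn":-17},
    {"x":0,"y":0,"z":0,"turn":-25.5},
    {"x":0,"y":0,"z":0,"turn":-34},
    {"x":0,"y":0,"z":0,"turn":-42.5},
  ],
)

```text
time_s: 12.2
tcp_pos: [0.6593, 0.0958, 0.3035]
orientation: [0.669, 1.466, -0.67]
wrist_force: [-0.4, -0.2, 0.2]
width: 0.748
```

Emit:
servo_tool(
  series=[
    {"x":0,"y":0,"z":0,"turn":-4},
    {"x":0,"y":0,"z":0,"turn":-4},
  ],
)

```text
time_s: 12.4
tcp_pos: [0.6593, 0.0958, 0.3036]
orientation: [0.618, 1.482, -0.619]
wrist_force: [-0.2, 0.1, -0.3]
width: 0.749
```

```bash
python3 look.py d; python3 -c "
from h import *
print(robot.sense()['joint_positions'],yawneed(-.085),shift([.6595,.0957,.262]))
import h
s=snapshot('top');cv2.imwrite('pics/dt.png',cv2.resize(s['image'][140:270,170:300],None,fx=4.5,fy=4.5))"
```

```text
[0.6594 0.0958 0.3037] [ 0.14 -0.97 -0.36] [ 0.06 -0.11  0.01]
[ 4.51957746e-02  5.00226804e-01  1.35855333e+00 -1.37908501e-04
  1.28388826e+00 -7.32085877e-01] 139.40735530304877 [41.7  0.1  0.2]
```

View pics/ds.png

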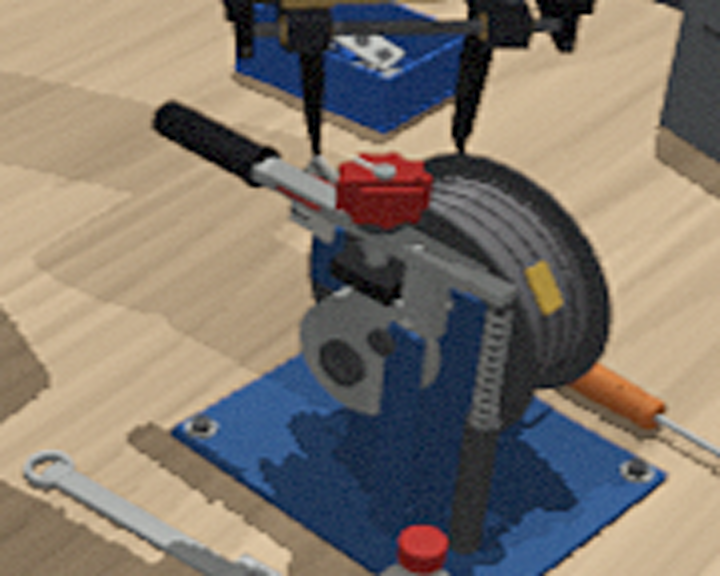

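Emit:
servo_tool(
  series=[
    {"x":12,"y":0,"z":0,"turn":0},
    {"x":26,"y":0,"z":0,"turn":0},
    {"x":37,"y":0,"z":0,"turn":0},
    {"x":41,"y":0,"z":0,"turn":0},
    {"x":41,"y":0,"z":0,"turn":0},
  ],
)

```text
time_s: 13.0
tcp_pos: [0.6593, 0.0958, 0.2621]
orientation: [0.617, 1.483, -0.618]
wrist_force: [-0.8, -0.4, -0.7]
width: 0.749
```

Emit:
servo_tool(
  series=[
    {"x":0,"y":0,"z":0,"turn":0},
    {"x":0,"y":0,"z":0,"turn":0},
    {"x":0,"y":0,"z":0,"turn":0},
    {"x":0,"y":0,"z":0,"turn":0},
  ],
  grip=30,
  grip_force=35,
)

```text
time_s: 13.4
tcp_pos: [0.6595, 0.0958, 0.2636]
orientation: [0.617, 1.481, -0.617]
wrist_force: [-0.3, 0.4, 1.3]
width: 0.489
```

Emit:
servo_tool(
  series=[
    {"x":0,"y":0,"z":0,"turn":0},
    {"x":0,"y":0,"z":0,"turn":0},
  ],
)

```text
time_s: 13.6
tcp_pos: [0.6595, 0.0958, 0.2636]
orientation: [0.617, 1.481, -0.617]
wrist_force: [-0.3, 0.3, 2.8]
width: 0.488
```

Emit:
servo_tool(
  series=[
    {"x":0,"y":0,"z":0,"turn":5},
    {"x":0,"y":0,"z":0,"turn":12},
    {"x":0,"y":0,"z":0,"turn":19},
    {"x":0,"y":0,"z":0,"turn":26},
    {"x":0,"y":0,"z":0,"turn":33},
  ],
)

```text
time_s: 14.1
tcp_pos: [0.6597, 0.0959, 0.2635]
orientation: [1.06, 1.297, -1.059]
wrist_force: [2.0, 0.0, 1.7]
width: 0.485
```

```bash
python3 look.py e; python3 -c "
from h import *
print(robot.sense()['joint_positions'],robot.sense()['moment'],yawneed(-.085))"
```

```text
[0.6598 0.0959 0.2636] [0.81 1.14 1.55] [ 0.08 -0.35 -0.1 ]
[ 4.53478872e-02  5.28872674e-01  1.41483263e+00 -6.48123872e-05
  1.19671225e+00 -1.48649028e-01] [ 0.07704101 -0.34506994 -0.10142543] 105.98670838521839
```

View pics/es.png

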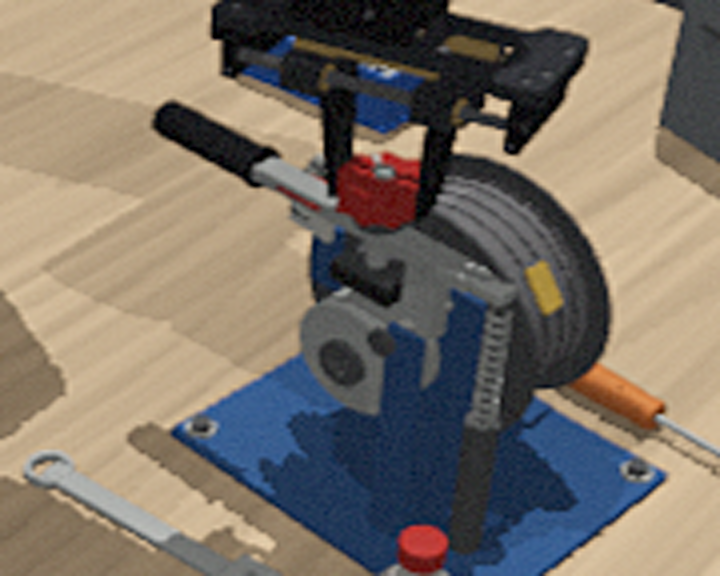

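The knob turns with the fingers (33° so far). Continuing.

Emit:
servo_tool(
  series=[
    {"x":0,"y":0,"z":0,"turn":8},
    {"x":0,"y":0,"z":0,"turn":16},
    {"x":0,"y":0,"z":0,"turn":24},
    {"x":0,"y":0,"z":0,"turn":32},
    {"x":0,"y":0,"z":0,"turn":40},
  ],
)

```text
time_s: 14.65
tcp_pos: [0.6599, 0.0959, 0.2635]
orientation: [1.565, 0.932, -1.562]
wrist_force: [2.0, 0.1, 0.2]
width: 0.487
```

Emit:
servo_tool(
  series=[
    {"x":0,"y":0,"z":0,"turn":8},
    {"x":0,"y":0,"z":0,"turn":16},
    {"x":0,"y":0,"z":0,"turn":24},
    {"x":0,"y":0,"z":0,"turn":32},
    {"x":0,"y":0,"z":0,"turn":40},
  ],
)

```text
time_s: 15.15
tcp_pos: [0.6599, 0.0956, 0.2635]
orientation: [2.016, 0.384, -2.013]
wrist_force: [2.8, -0.1, 1.8]
width: 0.487
```

Emit:
servo_tool(
  series=[
    {"x":0,"y":0,"z":0,"turn":8},
    {"x":0,"y":0,"z":0,"turn":16},
    {"x":0,"y":0,"z":0,"turn":24},
    {"x":0,"y":0,"z":0,"turn":32},
    {"x":0,"y":0,"z":0,"turn":40},
  ],
)

```text
time_s: 15.65
tcp_pos: [0.6599, 0.0954, 0.2634]
orientation: [-2.05, 0.332, 2.047]
wrist_force: [2.1, -2.1, 1.2]
width: 0.492
```

Emit:
servo_tool(
  series=[
    {"x":0,"y":0,"z":0,"turn":6},
    {"x":0,"y":0,"z":0,"turn":13},
    {"x":0,"y":0,"z":0,"turn":13},
    {"x":0,"y":0,"z":0,"turn":13},
  ],
)

```text
time_s: 16.05
tcp_pos: [0.6597, 0.0953, 0.2634]
orientation: [-1.917, 0.531, 1.916]
wrist_force: [3.0, -3.5, 1.7]
width: 0.487
```

```bash
python3 look.py f; python3 -c "
from h import *
print(robot.sense()['joint_positions'],yawneed(-.085))"
```

```text
[0.6597 0.0954 0.2634] [ 2.05 -4.7   1.83] [-0.63 -0.47 -0.19]
[ 4.47695935e-02  5.29086723e-01  1.41505983e+00 -6.57105065e-04
  1.19674275e+00  2.15688395e+00] -26.13135624411243
```

Emit:
servo_tool(
  series=[
    {"x":0,"y":0,"z":0,"turn":0},
    {"x":0,"y":0,"z":0,"turn":0},
    {"x":0,"y":0,"z":0,"turn":0},
    {"x":-10,"y":0,"z":0,"turn":0},
    {"x":-45,"y":0,"z":0,"turn":0},
  ],
  grip=75,
)

```text
time_s: 16.6
tcp_pos: [0.6585, 0.0959, 0.306]
orientation: [-1.909, 0.536, 1.921]
wrist_force: [0.3, -0.7, 0.1]
width: 0.744
```

```bash
python3 look.py g; python3 -c "
from h import *
print(shift([.5195,.1085,.31]),robot.sense()['width'])"
```

```text
[0.6603 0.096  0.3146] [-0.06 -1.04  4.71] [ 0.06  0.   -0.03]
[  3.9  62.2 126.9] 0.7465224869164303
```

View pics/gs.png

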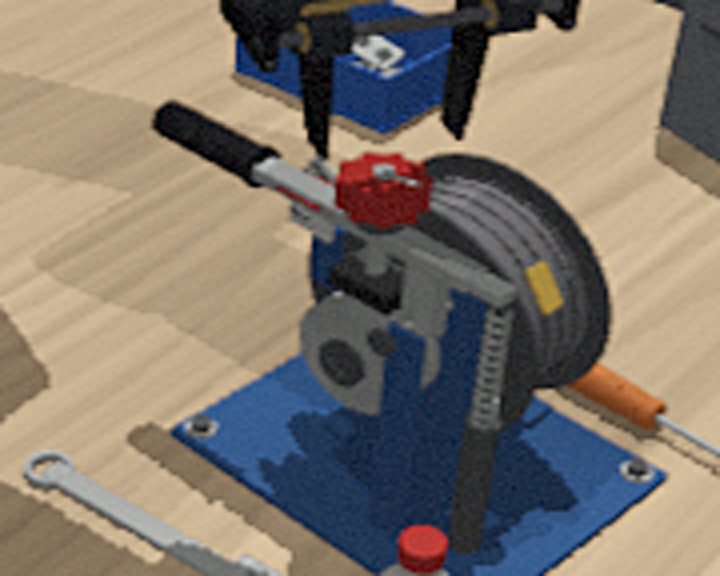

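The white mark on the knob now points the other way; the lever is up. Back to the grip for the second press.

Emit:
servo_tool(
  series=[
    {"x":0,"y":13,"z":25,"turn":-6},
    {"x":0,"y":25,"z":51,"turn":-12},
    {"x":0,"y":37,"z":76,"turn":-18},
    {"x":0,"y":50,"z":102,"turn":-24},
    {"x":4,"y":62,"z":127,"turn":-26},
  ],
  grip=0,
  grip_force=20,
)

```text
time_s: 17.15
tcp_pos: [0.5177, 0.1088, 0.3053]
orientation: [-2.179, 0.094, 2.175]
wrist_force: [0.4, 0.8, 0.1]
width: 0.387
```

Emit:
servo_tool(
  series=[
    {"x":0,"y":0,"z":0,"turn":0},
    {"x":0,"y":0,"z":0,"turn":0},
    {"x":0,"y":0,"z":0,"turn":0},
    {"x":0,"y":0,"z":0,"turn":0},
    {"x":0,"y":0,"z":0,"turn":0},
  ],
)

```text
time_s: 17.65
tcp_pos: [0.5192, 0.1085, 0.304]
orientation: [-2.174, 0.099, 2.175]
wrist_force: [-0.2, -0.5, -0.3]
width: 0.011
```

```bash
python3 look.py h; python3 -c "
from h import *
print(shift([.5195,.1085,.255]),yawneed(-.085))"
```

```text
[0.5191 0.1085 0.304 ] [-0.43 -0.06  0.24] [0.06 0.01 0.  ]
[49.  -0.  -0.4] -0.3582111703347615
```

Emit:
servo_tool(
  series=[
    {"x":18,"y":0,"z":0,"turn":0},
    {"x":34,"y":0,"z":0,"turn":0},
    {"x":44,"y":0,"z":0,"turn":0},
    {"x":49,"y":0,"z":0,"turn":0},
    {"x":53,"y":0,"z":1.5,"turn":0},
  ],
)

```text
time_s: 18.2
tcp_pos: [0.5175, 0.1087, 0.2511]
orientation: [-2.175, 0.099, 2.175]
wrist_force: [0.6, -0.0, 1.5]
width: 0.004
```

Emit:
servo_tool(
  series=[
    {"x":4,"y":0,"z":2,"turn":0},
    {"x":8,"y":0,"z":3.5,"turn":0},
    {"x":12,"y":0,"z":5,"turn":0},
    {"x":16,"y":0,"z":6,"turn":0},
    {"x":20,"y":0,"z":7,"turn":0},
  ],
)

```text
time_s: 18.7
tcp_pos: [0.5102, 0.1094, 0.231]
orientation: [-2.175, 0.099, 2.175]
wrist_force: [1.3, 0.3, 1.8]
width: 0.003
```

Emit:
servo_tool(
  series=[
    {"x":0,"y":0,"z":0,"turn":0},
    {"x":1,"y":0,"z":0.5,"turn":0},
    {"x":2,"y":0,"z":0.6,"turn":0},
    {"x":3,"y":0,"z":0.8,"turn":0},
    {"x":3,"y":0,"z":0.8,"turn":0},
  ],
)

```text
time_s: 19.2
tcp_pos: [0.5094, 0.1094, 0.2281]
orientation: [-2.175, 0.099, 2.175]
wrist_force: [0.2, 1.0, 1.8]
width: 0.004
```

Emit:
servo_tool(
  series=[
    {"x":0.8,"y":0,"z":0.2,"turn":0},
    {"x":1.6,"y":0,"z":0.4,"turn":0},
    {"x":2.4,"y":0,"z":0.6,"turn":0},
    {"x":3,"y":0,"z":0.7,"turn":0},
    {"x":3,"y":0,"z":0.7,"turn":0},
  ],
)

```text
time_s: 19.7
tcp_pos: [0.5088, 0.1095, 0.2252]
orientation: [-2.175, 0.099, 2.175]
wrist_force: [1.5, 0.3, 1.7]
width: 0.004
```

Emit:
servo_tool(
  series=[
    {"x":0.7,"y":0,"z":0.1,"turn":0},
    {"x":1.4,"y":0,"z":0.3,"turn":0},
    {"x":2,"y":0,"z":0.4,"turn":0},
    {"x":2,"y":0,"z":0.4,"turn":0},
  ],
)

```text
time_s: 20.1
tcp_pos: [0.5083, 0.1095, 0.2231]
orientation: [-2.175, 0.099, 2.175]
wrist_force: [0.8, 0.1, 1.5]
width: 0.002
```

Emit:
servo_tool(
  series=[
    {"x":0.7,"y":0,"z":0.1,"turn":0},
    {"x":1.4,"y":0,"z":0.3,"turn":0},
    {"x":2,"y":0,"z":0.4,"turn":0},
    {"x":2,"y":0,"z":0.4,"turn":0},
  ],
)

```text
time_s: 20.5
tcp_pos: [0.508, 0.1095, 0.2213]
orientation: [-2.175, 0.099, 2.175]
wrist_force: [0.6, 0.2, 2.8]
width: 0.003
```

Emit:
servo_tool(
  series=[
    {"x":0.5,"y":0,"z":0.1,"turn":0},
    {"x":1,"y":0,"z":0.2,"turn":0},
    {"x":1,"y":0,"z":0.2,"turn":0},
    {"x":1,"y":0,"z":0.2,"turn":0},
  ],
)

```text
time_s: 20.9
tcp_pos: [0.508, 0.1096, 0.2205]
orientation: [-2.176, 0.099, 2.174]
wrist_force: [0.6, -0.0, 5.3]
width: 0.005
```

Emit:
servo_tool(
  series=[
    {"x":0.5,"y":0,"z":0.1,"turn":0},
    {"x":1,"y":0,"z":0.2,"turn":0},
    {"x":1,"y":0,"z":0.2,"turn":0},
    {"x":1,"y":0,"z":0.2,"turn":0},
  ],
)

```text
time_s: 21.3
tcp_pos: [0.5079, 0.1096, 0.2197]
orientation: [-2.176, 0.099, 2.174]
wrist_force: [0.7, -0.6, 7.4]
width: 0.006
```

Emit:
servo_tool(
  series=[
    {"x":0.5,"y":0,"z":0,"turn":0},
    {"x":0.5,"y":0,"z":0,"turn":0},
    {"x":0.5,"y":0,"z":0,"turn":0},
  ],
)

```text
time_s: 21.6
tcp_pos: [0.5078, 0.1096, 0.2193]
orientation: [-2.176, 0.099, 2.174]
wrist_force: [0.2, -1.0, 8.8]
width: 0.007
```

```bash
python3 look.py i; python3 ang.py i; python3 kn.py
```

```text
[0.5079 0.1096 0.2193] [-0.13 -1.36 10.08] [ 0.   -0.06 -0.03]
bar slope angle 0.1697402906443866 58 z at 35: 228.65219637777025
0 X -186.82058319180592 theta 0.19509145845682085
10 X -176.82058319180592 theta 0.20664308456757915
top [229 172  22  21 345] [230 179  21  21 329] [0.6603633 0.0959641 0.       ] theta 0.20509418477324623 res [-0.43555032  0.00562554]
scene [260 163  38  20 412] [268 164  24  19 361] [0.65050257 0.08571641 0.        ] theta -0.03651113440824945 res [ 0.04655897 -0.39980917]
```

View pics/is.png

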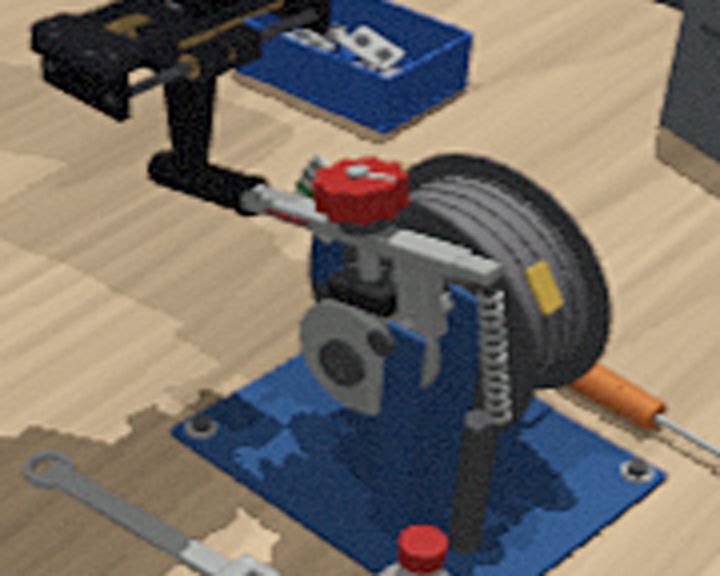

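It bites at 0.20 to 0.205 rad by both measures, inside the band. Letting the lever up and backing off.

Emit:
servo_tool(
  series=[
    {"x":-7,"y":0,"z":-1.5,"turn":0},
    {"x":-16,"y":0,"z":-4,"turn":0},
    {"x":-25,"y":0,"z":-7,"turn":0},
    {"x":-34,"y":0,"z":-10,"turn":0},
    {"x":-42,"y":0,"z":-11,"turn":0},
  ],
)

```text
time_s: 22.3
tcp_pos: [0.519, 0.1085, 0.2615]
orientation: [-2.176, 0.099, 2.174]
wrist_force: [-0.1, 0.2, -0.6]
width: 0.002
```

Emit:
servo_tool(
  series=[
    {"x":-20,"y":0,"z":0,"turn":0},
    {"x":-45,"y":0,"z":0,"turn":0},
    {"x":-70,"y":0,"z":20,"turn":0},
    {"x":-70,"y":0,"z":40,"turn":0},
    {"x":-70,"y":0,"z":40,"turn":0},
  ],
)

```text
time_s: 22.8
tcp_pos: [0.4773, 0.1124, 0.3318]
orientation: [-2.176, 0.098, 2.174]
wrist_force: [0.8, 0.1, -0.5]
width: 0.004
```

Emit:
servo_tool(
  series=[
    {"x":0,"y":0,"z":0,"turn":0},
    {"x":0,"y":0,"z":0,"turn":0},
    {"x":0,"y":0,"z":0,"turn":0},
  ],
)

```text
time_s: 23.1
tcp_pos: [0.4792, 0.1121, 0.3302]
orientation: [-2.174, 0.099, 2.176]
wrist_force: [-0.3, 0.1, 0.1]
width: 0.007
```

```bash
python3 look.py j;python3 kn.py
```

```text
[0.4792 0.1121 0.3302] [ 0.6  -0.44 -0.33] [ 0.05  0.07 -0.03]
top [229 172  22  21 345] [230 172  21  21 336] [0.6603633 0.0959641 0.       ] theta 8.113390788598626e-05 res [-0.49998385  0.00284216]
scene [260 163  38  20 412] [274 163  24  20 393] [0.65050257 0.08571641 0.        ] theta -0.22034058545701124 res [-0.46197237  1.3734316 ]
```

View pics/js.png

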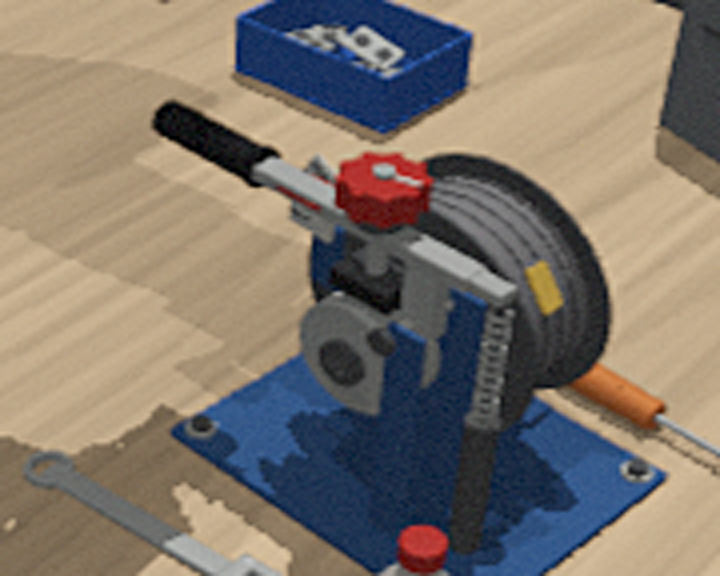

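The lever is fully up (theta 0.000), nothing else has moved and the arm is clear.

```bash
python3 -c "
from h import *
print(robot.job_done())"
```

```text
the job is handed in; nothing more can be done
None
```

The brake now bites at about 0.20 rad of lever travel, inside the green band, and the job is handed in at about 23 s.

- **First press:** the lever firmed up sharply at about 0.353 rad. I stopped at about 9.5 N and let it come back up.
- **Adjustment:** I turned the knob clockwise in one grip. The fingers turned 165.5° (2.89 rad). The white mark on the knob had moved round to the far side, so it had not slipped noticeably.
- **Second press:** the bite came at about 0.20 rad. At the deepest point, at about 10 N, the knob's position in the top view gave 0.205 rad and the finger height 0.207 rad. Finger height assumes the fingertip's edge was touching; centre contact would read 0.195, also in the band.
- **At the end:** the lever is up, reading 0.000 rad in the top view. The arm is clear with no contact force, and the reel and the things in view around the stand look unmoved.

**Checks that failed or disagreed:**
- The scene-camera fit of the knob was useless, because the red line on the lever merged with the knob in its reference picture.
- The depth slope of the lever's bar read low (0.17 and 0.24 rad), probably because other parts got into the fit.
- I did not use either of these readings.
- I worked the pointer's position out from the lever angle; I did not read it directly on the band.

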